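# Shut the pantry box and fasten its turnbutton

## Task

The white pantry box on the kitchen counter stands open. Close its wooden lid fully, then turn the black turnbutton on its front rail square across the seam so that one end lies over the lid and holds it shut. Leave the jars in the box and the crockery and other things around it where they are.

Things in the scene. Friction and masses are not known exactly. Their poses are not given: they have to be found in the camera images.
- pantry_box: White box fixed to the counter, 260 (x) by 240 mm (y), 112 mm high to the tops of its front rail and shut lid. Origin: centre of its underside, z up. Its -x side is the front: a fixed flat rail (x -130 to -62 mm) with the turnbutton; its +x side has the lid's hinge. Yaw 1.1 to 2.05 rad: the front is roughly to the robot's right (world -y), the hinge to its left.
- lid (a joint): Angle of the lid about its hinge, rad: 0 is shut (lid top level with the rail top, a firm stop), growing as it opens upwards, at most 1.5; starts between 0.7 and 1.3. The hinge is stiff (0.5 N m of friction, about 3 N at the free edge): the lid stays where it is left.
- lid_hinge (a point): Point on the hinge line, mid-width, on the lid's underside: at (130, 0, 100) mm in the box's frame. The hinge line runs along the box's y. The point turns with the lid: its -x points to the free edge, its z out of the lid's outer face (which faces up when shut).
- lid_edge (a point): Middle of the lid's free edge, on the outer face, 190 mm from the hinge. The lid is a plain brown wooden board 190 by 240 mm, 12 mm thick, 0.3 kg, without a handle; it can be pushed down on its outer face.
- turnbutton (a joint): Turnbutton's angle about its upright pivot, rad, anticlockwise from above. 1.57: along the rail, clear of the lid; 0 or 3.14: square across the seam, one end over the lid (ends alike, either way round serves). Starts at 1.22 to 1.92 (clear), turns from -0.6 to 3.74, stays where left (0.05 N m friction). Turned across, it blocks an open lid from closing.
- button_centre (a point): Centre of the turnbutton, on its pivot, at (-84, 0, 123.5) mm in the box's frame. A black bar 84 mm long, 16 mm wide, 20 mm high; underside 1.5 mm above the rail. The point's x axis runs along the bar, z up. Across the seam its end reaches 18 mm over the lid.
- mug: white mug standing mouth up in front of the box, 80 mm across, 90 mm high. Origin: centre of its underside. A bystander.
- bowl: blue ceramic bowl, 130 mm across, 55 mm high, beside the box. Origin: centre of its underside. A bystander.
- pepper: small jar with a black cap, 44 mm across, 85 mm high, in front of the box. Origin: centre of its underside. A bystander.
- spoon: wooden spoon lying on the counter in front of the mug and pepper, 240 mm long. Origin: centre of its underside. A bystander.
- saucer: white saucer, 140 mm across, 18 mm high, behind the box's hinge side. Origin: centre of its underside. A bystander.
- jar_a: glass jar, 56 mm across, 72 mm high, standing inside the box below the rim. Origin: centre of its underside. A bystander.
- jar_b: second glass jar, same size, standing inside the box below the rim. Origin: centre of its underside. A bystander.

How it is judged:
By the outcome, as a careful person would: the job done as asked, in the order asked, and still so for the second after the job is handed in, with the robot touching nothing.
It also fails if it takes over 45 s, if anything falls off the work surface, if the arm or the gripper's body presses on something with over 40 N, if the wrist force passes 120 N, or if a joint passes its speed limit or range.

## Robot

A 6-joint arm with a two-finger parallel gripper is mounted at the origin on the work surface. World frame = base frame: x ahead of the robot, y to its left, z up, the work surface at z = 0. Lengths are in m, angles in rad, forces in N, time in s.
With the tool pointing down it reaches from about 0.3 to 0.85 m from the base axis. Payload 5.4 kg.
Tool frame: the origin (TCP) lies at the centre of the arm's flange, where the gripper is bolted on; the fingertips stand 173 mm ahead of it and the grasp point (between the pads) lies 155 mm ahead of it (bot.finger_overhang is the distance from the TCP to the fingertips, in m); z points along the fingers, y is the line along which they close (so a half turn about z gives the same grasp; the last joint's range is limited). The gripper opens to 85 mm and grips with 20 to 120 N. Pads are 22 mm wide; open, the fingers measure 114 mm over their backs; the gripper's body (76 mm by 85 mm) begins 54 mm behind the grasp point. The pads swing forward as they close: fully open they stand 13 mm farther back than shut.
Start: joints at [0.984, 0.158, 1.597, -0, 1.386, -0.21], TCP at [0.212, 0.535, 0.405] pointing down, gripper open.
Joint ranges: [-2.91, 2.91], [-0.94, 2.29], [0.18, 2.7], [-1.29, 4.43], [0.17, 2.64], [-3, 3]. Speed limits (rad/s): [2.57, 2.57, 3.14, 3.14, 3.14, 3.14].

## Interface

Orientations are given as a unit quaternion [x, y, z, w].
In Python, from plant import bot, cams gives the robot as it stands.
- The arm moves only by the tool drive_tool, never from a script. Its argument "rows" is text: rows parted by semicolons, each of 6 numbers parted by spaces: the shift along the tool's x, y, z each as a share of 50 mm, from -1 to 1, then the turn, a rotation vector about the tool's x, y, z each as a share of 0.1 rad, from -1 to 1. A call has 1 to 12 rows; each row shifts and turns the commanded pose from where the row before left it, along the tool's axes as they then stand; what a row does not reach is not made up. A row lasts 1/8 s, in which the tool goes at most 62.5 mm and 10.7 degrees, less where a joint would pass 70% of its speed; a pose out of reach is approached as far as the arm can. A call with a number of a shift or a turn outside -1 to 1 is refused whole. A call with a gripper value outside its range is refused whole. "grip" is the opening, from 0 (shut) to 1 (fully open), set as the call begins (left out, the last holds). The fingers move at their own pace and stop on an object; the grip force is fixed at half the most. Time passes only in rows, so rows that do not move let the fingers close. It gives the time, the measured TCP pose, the force, the opening and the grip force at its end, in the units of the state.
- bot.get_state(): the state, without advancing time (a new reading comes with each control period).
- cams.snapshot(name): name is "scene" or "top" or "wrist"; returns a dict with "pixels" (480x640x3 uint8, blue, green, red), "K" (3x3 intrinsics, pixels), "position" and "attitude" of the camera in the world; the wrist camera has in their place "mount" (4x4, takes a point from camera to tool coordinates, whose origin is the TCP and whose axes are the flange's). Camera axes: x right, y down, z forward; pixel columns grow to the right and rows downward; lengths in m; the calibration is good to about 2 mm. The wrist camera is an equidistant fisheye: a pixel r from the principal point sees the ray r / f radians off the axis. A picture is of the moment at which its call begins: read the wrist's pose just before it. There is no depth.
- bot.finish_job(): hands the job in; it is judged then, once.
Trained networks look in a picture, given as the dict that the camera call returned (one of the last four; its "shot" number tells which), for a name from the list of things; names that differ only in an ending like _2 or _b are one class to them, and where a whole thing is asked for, a point or a joint stands for the part that bears it (a point fixed in the world has none). Each returns a list of dicts, best first, with "conf" (0 to 1); they miss things now and then, are a little off and sometimes report something else, mostly with a low value. They report only what shows in the picture. A call takes as long as a camera call.
- cams.look_for(picture, thing): "point" ([x, y, z] in m, in the coordinates of the camera as it stood for that picture, good to about 4 mm: the middle of the surface that is visible of it).
- cams.cut_out(picture, thing): "region" (480x640 bool, what is visible of it).
- cams.tip_of(picture, thing): "point" ([x, y, z] in m, in the coordinates of the camera as it stood for that picture, good to about 4 mm: a listed point, or the origin of a listed thing).
The state is a dict: "clock": time; "qpos": joint angles; "qvel": joint speeds; "joint_efforts": joint torques, N m; "position": TCP position; "ee_rot": TCP orientation; "force": force on the tool from outside, world axes, zero at the start; "moment": the same for the moment, N m; "gripper_width": finger opening in m; "grasp_force": force on a finger pad.
Only numpy, scipy, OpenCV 4.12 (cv2) and the standard library are available. Lean on these libraries where they do the work, as an engineer would, in place of code of your own. Each camera call takes 0.05 s, during which the arm holds its last target. There are 200 camera calls.

## Working session

There is one attempt and no reset: what is moved stays moved. The work goes in short steps, Python scripts to look and compute and a tool call to move; the robot and the scene stay as the last step left them, time stands still between calls to the robot, and variables do not carry over. Pictures are saved under pics/ and viewed, at most 10 in all, crops included, and the job is handed in when it is done.

Besides the shell and the picture viewer there is one more tool, called after "Request:" in YAML: its name, and indented under it one key for each argument. drive_tool: Moves the arm, as the interface text tells. Shift numbers are shares of 50 mm and turn numbers shares of 0.1 rad, none past 1 either way. Its arguments: {"type":"object","properties":{"rows":{"type":"string"},"grip":{"type":"number"}},"required":["rows"]}

```bash
mkdir -p pics; cat > h.py <<'E'
import numpy as np, cv2
from scipy.spatial.transform import Rotation as R
from plant import bot, cams
def pose(p):
    a=np.array(p["attitude"]); 
    M=a if a.shape==(3,3) else R.from_quat(a).as_matrix()
    return M,np.array(p["position"])
def world(p,pt):
    M,t=pose(p); return M@np.array(pt)+t
def proj(p,w):
    M,t=pose(p); c=M.T@(np.array(w)-t); u=np.array(p["K"])@c; return u[:2]/u[2]
E
python3 - <<'E'
from h import *
s=bot.get_state(); print(s)
for n in ("scene","top"):
    p=cams.snapshot(n); cv2.imwrite(f"pics/{n}0.png",p["pixels"])
    print(n,p["attitude"],p["position"],p["shot"])
    for t in "pantry_box lid_hinge lid_edge button_centre mug bowl pepper spoon saucer jar_a".split():
        print(t,[(np.round(world(p,d["point"]),3),round(d["conf"],2)) for d in cams.tip_of(p,t)[:2]])
E
```

```text
{'clock': 0.0, 'qpos': array([ 9.83900127e-01,  1.59047662e-01,  1.59825357e+00,  1.79934848e-05,
        1.38617500e+00, -2.10090299e-01]), 'qvel': array([-0.00152802,  0.00170224,  0.00070763, -0.00096657, -0.00093478,
       -0.00031347]), 'joint_efforts': array([ 1.41305627e-03, -3.96003950e+01, -3.31427658e+01, -1.44431719e-04,
        8.31543293e-03,  1.71859557e-05]), 'position': array([0.21142571, 0.53441655, 0.40370668]), 'ee_rot': array([ 1.87291893e-01,  9.82303853e-01, -8.64564365e-04, -3.73591398e-04]), 'force': array([-0.38632959, -0.0146529 , -0.81851762]), 'moment': array([ 0.00876401, -0.00902366, -0.05819507]), 'grasp_force': 0.0, 'gripper_width': 0.08546973300959644}
scene [ 0.49044191  0.75065221 -0.36361242 -0.25253514] [1.28508988 0.27084151 0.66096681] 1
pantry_box [(array([0.525, 0.071, 0.001]), 0.88)]
lid_hinge [(array([0.483, 0.196, 0.101]), 0.65)]
lid_edge [(array([0.507, 0.136, 0.284]), 0.97), (array([0.457, 0.093, 0.012]), 0.58)]
button_centre []
mug [(array([ 0.674, -0.137,  0.003]), 0.61)]
bowl [(array([0.718, 0.154, 0.001]), 0.82)]
pepper [(array([ 0.5
[... 241 characters left out ...]
00620684  1.41632522] 2
pantry_box [(array([0.529, 0.07 , 0.002]), 0.89)]
lid_hinge [(array([0.485, 0.194, 0.098]), 0.87), (array([0.53 , 0.067, 0.002]), 0.56)]
lid_edge [(array([0.5  , 0.132, 0.281]), 0.79)]
button_centre [(array([ 0.556, -0.009,  0.122]), 0.71)]
mug [(array([ 0.677, -0.137, -0.003]), 0.69), (array([0.5  , 0.132, 0.28 ]), 0.59)]
bowl [(array([ 0.721,  0.152, -0.006]), 0.85), (array([0.5  , 0.132, 0.28 ]), 0.65)]
pepper [(array([ 0.568, -0.105, -0.001]), 0.65)]
spoon [(array([ 0.643, -0.253,  0.   ]), 0.58), (array([0.578, 0.095, 0.014]), 0.36)]
saucer [(array([ 0.49 ,  0.303, -0.003]), 0.88)]
jar_a [(array([0.458, 0.089, 0.013]), 0.88), (array([0.576, 0.094, 0.011]), 0.57)]
```

View pics/scene0.png

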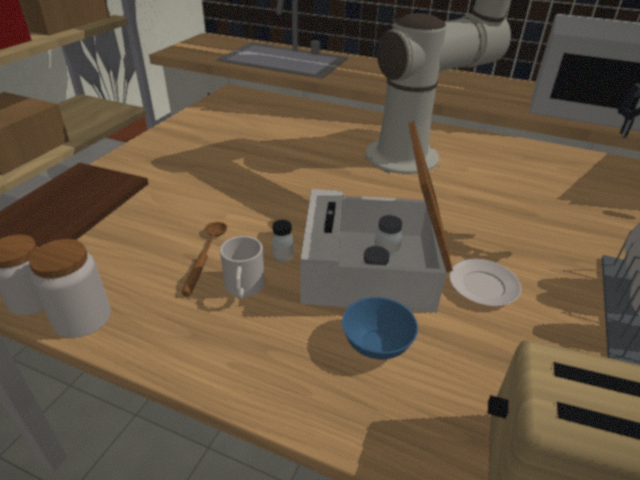

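View pics/top0.png

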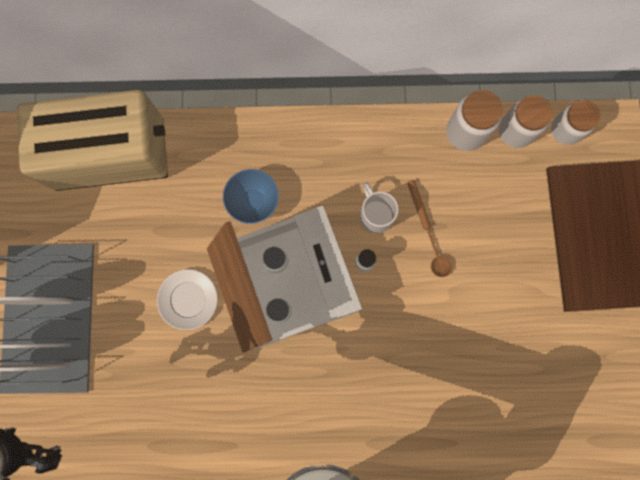

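```bash
python3 - <<'E'
from h import *
p=cams.snapshot("top")
M,t=pose(p);K=np.array(p["K"])
def plane(px,z):
    d=M@np.linalg.inv(K)@np.r_[px,1]; return t+d*(z-t[2])/d[2]
r=cams.cut_out(p,"turnbutton"); print([(d["conf"],d["region"].sum()) for d in r])
if r:
    y,x=np.nonzero(r[0]["region"]); rc=cv2.minAreaRect(np.c_[x,y].astype(np.float32))
    print(rc,[plane(c,.1335).round(3) for c in cv2.boxPoints(rc)],plane(rc[0],.13))
h=np.array([.484,.195]);b=np.array([.556,-.009]);o=np.array([.527,.0705])
d=h-b;print("yaw",np.arctan2(d[1],d[0]),np.linalg.norm(d))
print(proj(p,[*b,.1335]))
q=R.from_quat(bot.get_state()["ee_rot"]);print(q.as_matrix().round(3))
E
```

```text
[(0.59, np.int64(330))]
((321.7923278808594, 262.71966552734375), (40.50788879394531, 8.397976875305176), 72.75853729248047) [array([0.593, 0.012, 0.133]), array([ 0.598, -0.005,  0.133]), array([ 0.515, -0.029,  0.133]), array([ 0.51 , -0.012,  0.133])] [ 0.55389626 -0.00881182  0.13      ]
yaw 1.9100889412489415 0.2163330765278394
[321.86306406 261.53841505]
[[-0.93   0.368 -0.   ]
 [ 0.368  0.93  -0.   ]
 [ 0.    -0.    -1.   ]]
```

Scene: the lid is open about 1.17 rad, the bar lies along the rail at top-view pixel (322,262), and the pepper and mug stand in front, below rail height. Yaw is about 1.91, and the hinge-to-button distance of 216 mm agrees with the expected 214. I'll go behind the lid with the fingers shut.

Request:
drive_tool:
  rows: "-0.96 -0.555 -0.05 0 0 0;-0.96 -0.555 -0.05 0 0 0;-0.96 -0.555 -0.05 0 0 0;-0.96 -0.555 -0.05 0 0 0;-0.96 -0.555 -0.05 0 0 0;-0.96 -0.555 -0.05 0 0 0;-0.96 -0.555 -0.05 0 0 0;-0.96 -0.555 -0.05 0 0 0;0 0 0 0 0 -0.95;0 0 0 0 0 -0.95;0 0 0 0 0 -0.95;0 0 0 0 0 -0.95"
  grip: 0

```text
clock: 2.7
position: [0.487, 0.1868, 0.4247]
ee_rot: [-0.003, 1.0, 0.0, 0.0]
force: [1.1, 0.5, -0.3]
gripper_width: -0.0002
grasp_force: 0.0
```

Request:
drive_tool:
  rows: "0 0 0 0 0 -0.95;0 0 0 0 0 -0.95;0 0 0 0 0 -0.95;0 0 0 0 0 0"

```text
clock: 3.2
position: [0.487, 0.1869, 0.4248]
ee_rot: [-0.143, 0.99, -0.0, 0.0]
force: [-0.0, 0.3, 0.1]
gripper_width: -0.0001
grasp_force: 0.0
```

Request:
drive_tool:
  rows: "0 -0.38 0.09 0 0 0;0 -0.37 0.09 0 0 0;0 -0.37 0.18 0 0 0;0 -0.36 0.18 0 0 0;0 -0.33 0.3 0 0 0;0 -0.33 0.31 0 0 0;0 -0.23 0.39 0 0 0;0 -0.23 0.39 0 0 0;0 -0.08 0.29 0 0 0;0 -0.08 0.29 0 0 0;0 0 0 0 0 0"

```text
clock: 4.58
position: [0.5256, 0.0545, 0.2975]
ee_rot: [-0.144, 0.99, 0.0, -0.002]
force: [-1.0, 0.4, -0.7]
gripper_width: 0.0001
grasp_force: 0.0
```

```bash
python3 - <<'E'
from h import *
p=cams.snapshot("scene"); cv2.imwrite("pics/scene1.png",p["pixels"][150:330,250:490].repeat(3,0).repeat(3,1))
for t in "lid_edge lid_hinge button_centre".split():
    print(t,[(np.round(world(p,d["point"]),3),round(d["conf"],2)) for d in cams.tip_of(p,t)[:2]])
E
```

```text
lid_edge [(array([0.549, 0.017, 0.128]), 0.86)]
lid_hinge [(array([0.483, 0.196, 0.1  ]), 0.88)]
button_centre [(array([ 0.555, -0.002,  0.124]), 0.74)]
```

View pics/scene1.png

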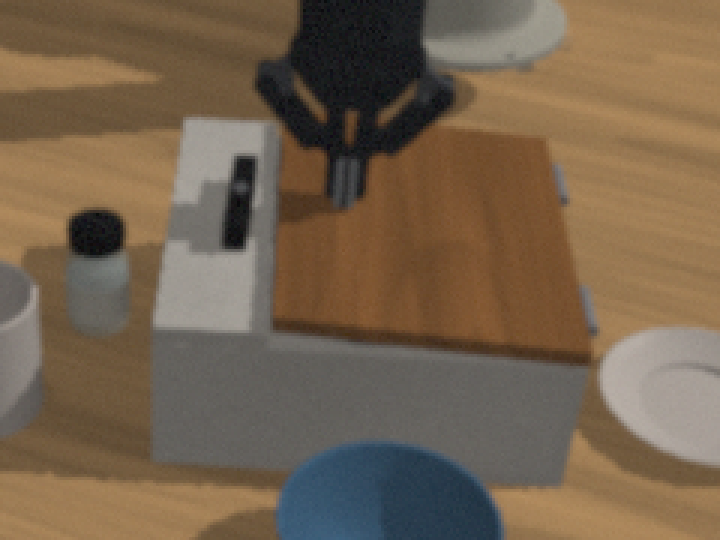

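The lid (front edge near crop column 275) is nearly shut, with the fingertips on it. Next I press it home in small steps.

Request:
drive_tool:
  rows: "0 0 0.05 0 0 0;0 0 0.05 0 0 0;0 0 0.05 0 0 0;0 0 0.05 0 0 0;0 0 0 0 0 0"

```text
clock: 5.4
position: [0.5261, 0.0547, 0.2889]
ee_rot: [-0.144, 0.99, 0.0, -0.0]
force: [-0.4, 0.4, 1.1]
gripper_width: -0.0001
grasp_force: 0.2
```

Request:
drive_tool:
  rows: "0 0 0.02 0 0 0;0 0 0.02 0 0 0;0 0 0 0 0 0"

```text
clock: 5.78
position: [0.5261, 0.0546, 0.287]
ee_rot: [-0.144, 0.99, 0.0, -0.0]
force: [0.8, 0.3, 0.6]
gripper_width: 0.0003
grasp_force: 0.3
```

Request:
drive_tool:
  rows: "0 0 0.02 0 0 0;0 0 0.02 0 0 0;0 0 0 0 0 0"

```text
clock: 6.15
position: [0.5262, 0.0546, 0.2854]
ee_rot: [-0.144, 0.99, -0.0, -0.0]
force: [-1.5, -1.5, 4.1]
gripper_width: -0.0001
grasp_force: 2.0
```

Request:
drive_tool:
  rows: "0 0 0.02 0 0 0;0 0 0 0 0 0"

```text
clock: 6.4
position: [0.5262, 0.0546, 0.2854]
ee_rot: [-0.144, 0.99, -0.0, -0.0]
force: [-6.0, -1.3, 11.2]
gripper_width: -0.0001
grasp_force: 5.3
```

Request:
drive_tool:
  rows: "0 0 0.02 0 0 0;0 0 0 0 0 0;0 0 -0.4 0 0 0;0 0 -0.8 0 0 0;0 0 -0.4 0 0 0;-0.1 -0.67 0 0 0 0;-0.1 -0.67 0 0 0 0;0 0 0 0 0 0;0 0 0 0 0 0"
  grip: 0

```text
clock: 7.52
position: [0.5545, -0.0064, 0.3626]
ee_rot: [-0.144, 0.99, 0.0, -0.0]
force: [0.4, -0.4, -0.6]
gripper_width: -0.0002
grasp_force: 0.0
```

Request:
drive_tool:
  rows: "0 0 0 0 0 0;0 0 0 0 0 0;0 0 0 0 0 0"
  grip: 0.6

```text
clock: 7.9
position: [0.5547, -0.0064, 0.3633]
ee_rot: [-0.144, 0.99, 0.0, 0.0]
force: [0.6, 0.4, 0.1]
gripper_width: 0.0508
grasp_force: 0.0
```

```bash
python3 - <<'E'
from h import *
s=bot.get_state(); p=cams.snapshot("wrist"); m=np.array(p["mount"])
T=R.from_quat(s["ee_rot"]).as_matrix()
for t in "button_centre lid_edge lid_hinge".split():
    for d in cams.tip_of(p,t)[:2]:
        a=(m@np.r_[d["point"],1])[:3]; print(t,a.round(4),(T@a+s["position"]).round(4),d["conf"])
print(s["position"],s["gripper_width"])
p2=cams.snapshot("scene")
for t in "lid_edge lid_hinge button_centre".split():
    print(t,[(np.round(world(p2,d["point"]),3),round(d["conf"],2)) for d in cams.tip_of(p2,t)[:2]])
cv2.imwrite("pics/w1.png",p["pixels"])
E
```

```text
button_centre [0.0032 0.0005 0.2385] [ 0.5515 -0.0068  0.1247] 0.56
lid_edge [0.0007 0.0227 0.252 ] [0.5476 0.0152 0.1112] 0.68
lid_hinge [0.0093 0.2085 0.2606] [0.4865 0.1909 0.1027] 0.63
[ 0.55470634 -0.00635414  0.36325264] 0.05083838079713785
lid_edge [(array([0.549, 0.013, 0.117]), 0.73)]
lid_hinge [(array([0.483, 0.199, 0.103]), 0.74)]
button_centre [(array([ 0.554, -0.006,  0.124]), 0.65), (array([0.551, 0.014, 0.117]), 0.49)]
```

View pics/w1.png

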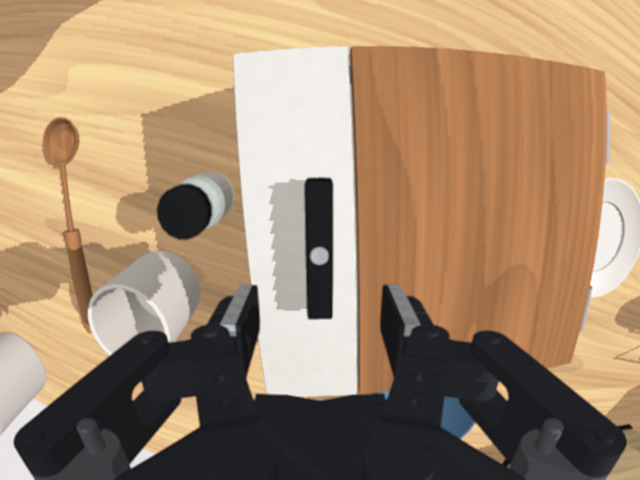

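The wrist view shows the lid flush and the bar upright in the picture, pivot at about (319,256), centred between the fingers. I'll descend and grip.

Request:
drive_tool:
  rows: "0 0 0.5 0 0 0;0 0 0.5 0 0 0;0 0 0.3 0 0 0;0 0 0.14 0 0 0;0 0 0 0 0 0"

```text
clock: 8.93
position: [0.5549, -0.0068, 0.2913]
ee_rot: [-0.144, 0.99, 0.0, -0.0]
force: [0.5, 0.9, -0.6]
gripper_width: 0.0511
grasp_force: 0.0
```

Request:
drive_tool:
  rows: "0 0 0 0 0 0;0 0 0 0 0 0;0 0 0 0 0 0;0 0 0 0 0 0"
  grip: 0.15

```text
clock: 9.43
position: [0.5551, -0.0066, 0.2923]
ee_rot: [-0.144, 0.99, -0.0, 0.001]
force: [-1.8, 2.8, 5.3]
gripper_width: 0.0144
grasp_force: 59.4
```

Request:
drive_tool:
  rows: "0 0 0 0 0 0.5;0 0 0 0 0 0.5;0 0 0 0 0 0.8;0 0 0 0 0 0.8;0 0 0 0 0 0.8;0 0 0 0 0 0.8;0 0 0 0 0 0.8;0 0 0 0 0 0"

```text
clock: 10.42
position: [0.5552, -0.0075, 0.2923]
ee_rot: [0.106, 0.994, -0.001, 0.001]
force: [-1.9, -2.5, 4.6]
gripper_width: 0.0146
grasp_force: 59.4
```

Request:
drive_tool:
  rows: "0 0 0 0 0 0.9;0 0 0 0 0 0.9;0 0 0 0 0 0.9;0 0 0 0 0 0.9;0 0 0 0 0 0.9;0 0 0 0 0 0.9;0 0 0 0 0 0.9;0 0 0 0 0 0.9;0 0 0 0 0 0.9;0 0 0 0 0 0.9;0 0 0 0 0 0.9;0 0 0 0 0 0.3"

```text
clock: 11.92
position: [0.5543, -0.0087, 0.2923]
ee_rot: [0.578, 0.816, -0.003, 0.0]
force: [-8.8, -9.2, 10.6]
gripper_width: 0.0139
grasp_force: 60.0
```

Request:
drive_tool:
  rows: "0 0 0 0 0 0;0 0 0 0 0 0;0 0 0 0 0 0;0 0 0 0 0 0"
  grip: 0.6

```text
clock: 12.42
position: [0.5548, -0.0066, 0.2911]
ee_rot: [0.578, 0.816, 0.0, -0.0]
force: [-0.0, -0.6, -0.3]
gripper_width: 0.0511
grasp_force: 0.0
```

Request:
drive_tool:
  rows: "0 0 -0.4 0 0 0;0 0 -0.8 0 0 0;0 0 -0.8 0 0 0;0 0 -0.4 0 0 0;0 0 0 0 0 0"

```text
clock: 13.05
position: [0.5553, -0.0068, 0.4131]
ee_rot: [0.578, 0.816, 0.001, 0.002]
force: [0.1, -0.3, 0.3]
gripper_width: 0.051
grasp_force: 0.0
```

```bash
python3 - <<'E'
from h import *
s=bot.get_state(); p=cams.snapshot("wrist"); m=np.array(p["mount"])
T=R.from_quat(s["ee_rot"]).as_matrix();K=np.array(p["K"])
def fe(px,z):
    v=np.array(px)-K[:2,2]; r=np.linalg.norm(v); a=r/K[0,0]
    d=np.r_[np.sin(a)*v/max(r,1e-9),np.cos(a)]
    D=T@m[:3,:3]@d; o=T@m[:3,3]+s["position"]; return (o+D*(z-o[2])/D[2])[:2]
r=cams.cut_out(p,"turnbutton"); 
if r:
    y,x=np.nonzero(r[0]["region"]); P=np.array([fe(q,.1335) for q in np.c_[x,y]],np.float32)
    rc=cv2.minAreaRect(P); b=cv2.boxPoints(rc); print(r[0]["conf"],rc); e=[b[1]-b[0],b[2]-b[1]]; e=max(e,key=np.linalg.norm); print("bar ang",np.arctan2(e[1],e[0])%np.pi)
q=s["ee_rot"];print("tool x ang",np.arctan2(T[1,0],T[0,0])%np.pi, s["clock"])
cv2.imwrite("pics/w2.png",p["pixels"])
E
```

```text
0.9 ((0.5526221394538879, -0.0066304802894592285), (0.015951618552207947, 0.08544812351465225), 19.685104370117188)
bar ang 1.9143658
tool x ang 1.9100257015332542 13.05
```

View pics/w2.png

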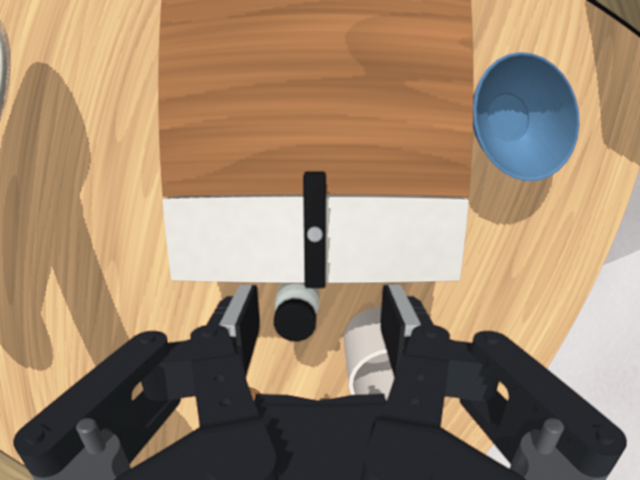

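The bar (pixels 315,172 to 315,287) stands square across the horizontal seam (row 197) with its end over the shut lid. Everything else in view is in place.

```bash
python3 -c "
from plant import bot
print(bot.finish_job())"
```

```text
the job is handed in; nothing more can be done
None
```

The lid is pressed fully shut and the turnbutton is square across the seam with one end over it (within about 0.01 rad by the wrist camera); the job was handed in at about 13 s, and no verdict was returned.

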